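# Secure the tin under the ratchet keeper

### The job

Put the steel tin under the keeper's cup so that it cannot slide off the shelf: raise the rail by its wooden block, click by click, right up to the last notch, just under the end stop that you must feel for, and let go so that the pawl holds it, and push the tin along the shelf fully home against both stop pads. Then press the orange thumb tab to lift the pawl, and keep it lifted until the cup has come right down over the tin's lid and rests on it; let the tab go and take your hand away. Handle everything gently: do not haul on the end stop, ram the tin or the tab, force the rail down, tip the tin, or disturb the jar, the pan lid or the lazy susan.

Things in the scene. Friction and masses are not known exactly. Their poses are not given: they have to be found in the camera images.
- stand: Fixed blue keeper stand, 111 mm tall. Origin: on the shelf at the centre of the tin's seat; +x from the seat to the rail (away from the robot), +y towards the orange tab; offsets below are in this frame. Two stop pads, 36 mm tall, 26 wide, at 40 degrees either side of +x, faces 35 mm from the origin, form a V that centres a tin pushed along +x. Uprights and base: x = 38 to 114 mm. Front open.
- seat (a point): The stand's origin again: centre of the tin's seat, on the shelf.
- rail: Steel ratchet rail (about 0.45 kg) at x = 70, y = 0, sliding up and down; its origin's height over the shelf is its lift. Four notches 16 mm apart; starts low. Its toothed strip is clamped differently each time: the last notch holds it at a lift of 48 to 60 mm, which no pose tells; 1.5 mm past that click its red lug meets the end stop. Raising takes 4 to 8 N, clicks included.
- grip (a point): Centre of the dark wooden grip block on top of the rail: 34 (x) by 22 (y) by 26 mm (z), to be pinched from above across its 22 mm; 131 mm above the shelf plus the lift. The stand's top is 7 mm below the block's underside with the rail right down.
- cup (a point): Centre of the flat inner ceiling of the white round cup on the rail's arm, over the seat: 37 mm up plus the lift. Opens downwards: inner radius 28, outer 32 mm; rim 12 mm below the ceiling, top 8 mm above it. In the last notch (ceiling 85 to 97 mm up) its rim clears the tin well. Resting on the seated tin the ceiling is 67 mm up (lift 30), between two notches.
- end_stop: Red end stop block on the stand, 16 x 14 x 7 mm, its underside 103.5 mm above the shelf at x = 70, y = -18. Hard rubber, gives 1.2 mm at 10 N; over 10 N from the rail's lug (on top of the rail's weight) is too much.
- pawl: Orange sprung pawl on a pivot (body origin) at x = 70, y = 22, z = 62 mm, hinge along x. Its nose leans up and in under the rail's teeth and a spring keeps it there. Its thumb tab sticks out to +y. With the pawl lifted the rail sinks by itself, slowly. Over 25 N down on the pawl from the rail is too much.
- tab (a point): Middle of the top of the thumb tab, 24 (x) by 30 mm (y), at x = 70, y = 72, 65 mm up when not pressed, 50 mm from the pivot. Pressed down from above it swings the nose out of the teeth: free of them after about 9 mm of travel, solid stop at 15 mm; takes 1 to 4 N, springs back when let go. Over 15 N on it is too much.
- tin: Loose round stainless tiffin tin, about 0.35 kg: body 70 mm across, 55 high, then a raised lid crown 48 mm across, 12 high, 67 in all; a thin clip latch on either side. Origin: centre of the underside. Stands on the shelf in front (-x) of the stand. Takes 2 to 6 N to slide; over 20 N between it and the stand is too much.
- jar: Bystander: brown glazed stoneware jar with wooden lid, 88 mm across, 110 mm high, beside the stand (on either side). Origin under its centre.
- pan_lid: Bystander: small silver-grey aluminium pan lid with black knob, 120 mm across, 30 mm high, on the stand's other side. Origin under its centre.
- lazy_susan: Bystander: white plastic lazy susan insert, 180 mm across, 30 mm high, off to the robot's right. Origin under its centre.
Things that resemble listed ones, but are neither listed nor needed, are in the scene too. Of the things like the tin, leave any that is red; of the rest the smaller one is meant.

How it is judged:
By the outcome, as a careful person would: the job done as asked, in the order asked, and still so for the second after the job is handed in, with the robot touching nothing.
It also fails if it takes over 72 s, if anything falls off the work surface, if the arm or the gripper's body presses on something with over 40 N, if the wrist force passes 120 N, or if a joint passes its speed limit or range.

### The arm

A 6-joint arm with a two-finger parallel gripper is mounted at the origin on the work surface. World frame = base frame: x ahead of the robot, y to its left, z up, the work surface at z = 0. Lengths are in mm, angles in degrees, forces in N, time in s.
With the tool pointing down it reaches from about 400 to 825 mm from the base axis. Payload 7 kg.
Tool frame: the origin (TCP) lies midway between the tips of the shut fingers; the grasp point (between the pads) lies 19 mm behind it; z points along the fingers, y is the line along which they close (so a half turn about z gives the same grasp; the last joint's range is limited). The gripper opens to 88 mm and grips with 3 to 60 N. Pads are 19 mm wide; open, the fingers measure 130 mm over their backs; the gripper's body (78 mm by 193 mm) begins 47 mm behind the grasp point.
Start: joints at [90.418, 20.546, 0.682, 0, -70.136, -16.507], TCP at [187.068, 648.537, 226.561] pointing down, gripper open.
Joint ranges: [-176.03, 176.03], [-82.01, 121.73], [-58.28, 71.71], [-173.87, 95.51], [-174.79, -0.11], [-173.66, 173.66]. Speed limits (degrees/s): [136.94, 136.94, 172.46, 180, 180, 180].

### API

Orientations are given as [roll, pitch, yaw] about the fixed x, y, z axes, in that order (R = Rz(yaw) Ry(pitch) Rx(roll)).
In Python, from bench import manip, gripper_open, clamp, kinematics, monitor, read_camera, job gives the robot as it stands. Calls block until the motion is done:
- manip.move_to(position, orientation): joint-space move of the TCP to a pose.
- manip.servo_line(position, v=150, ori=None): straight line of the TCP; ori=None keeps the orientation; v is the mean speed in mm/s.
- manip.set_joints(angles): joint-space move.
- gripper_open() and clamp(effort=None): open the fingers fully, or close them until they stop; effort is the grip in N (None keeps the last).
- manip.dwell(seconds).
- kinematics.inverse_kinematics(position, orientation): joint angles nearest the present ones, or None.
- monitor.get_obs(): the state.
- read_camera(name): name is "scene" or "top"; returns a dict with "img" (384x512x3 uint8, blue, green, red), "K" (3x3 intrinsics, pixels), "camera_from_world" (4x4, takes a point from world to camera coordinates). Camera axes: x right, y down, z forward; pixel columns grow to the right and rows downward; lengths in mm; the calibration is good to about 2 mm. A picture is of the moment at which its call begins. There is no depth.
A pose or a line that the arm cannot do raises manip.Unreachable and nothing moves.
- job.hand_in(): hands the job in; it is judged then, once.
The state is a dict: "t": time; "joint_pos": joint angles; "qvel": joint speeds; "joint_efforts": joint torques, N m; "tool_pos": TCP position; "eef_rot": TCP orientation; "contact_force": force on the tool from outside, world axes, zero at the start; "moment": the same for the moment, N m; "opening": finger opening in mm; "grasp_force": force on a finger pad.
Only numpy, scipy, OpenCV 4.12 (cv2) and the standard library are available. Lean on these libraries where they do the work, as an engineer would, in place of code of your own. Each camera call takes 0.05 s, during which the arm holds its last target. There are 200 camera calls.

## Working session

There is one attempt and no reset: what is moved stays moved. The work goes in short steps, each a Python script; the robot and the scene stay as the last script left them, time stands still between calls to the robot, and variables do not carry over. Pictures are saved under pics/ and viewed, at most 10 in all, crops included, and the job is handed in when it is done.

```bash
mkdir -p pics; ls
python3 - <<'E'
from bench import *
import cv2,numpy as np
for n in("scene","top"):
    c=read_camera(n);cv2.imwrite(f"pics/{n}0.png",c["img"]);np.savez(f"{n}0.npz",**c);print(n,c["K"].tolist(),np.round(c["camera_from_world"],3).tolist())
o=monitor.get_obs();print(o)
E
```

```text
pics
scene [[385.47839613581067, 0.0, 252.6628885051154], [0.0, 385.47839613581067, 184.45834294689348], [0.0, 0.0, 1.0]] [[-0.753, 0.657, -0.015, 468.887], [0.566, 0.636, -0.524, -118.891], [-0.335, -0.404, -0.851, 1425.457], [0.0, 0.0, 0.0, 1.0]]
top [[480.27826994580766, 0.0, 252.99804197747847], [0.0, 480.27826994580766, 186.10006366203584], [0.0, 0.0, 1.0]] [[0.042, -0.999, 0.005, -156.768], [-0.975, -0.042, -0.219, 509.576], [0.219, 0.004, -0.976, 1354.033], [0.0, 0.0, 0.0, 1.0]]
{'t': 0.1, 'joint_pos': array([ 9.04210557e+01,  2.05872826e+01,  6.38294244e-01, -1.84387034e-02,
       -7.01361964e+01, -1.65073014e+01]), 'qvel': array([ 0.03712198, -0.02389077,  0.2065781 ,  0.10576017, -0.01076293,
        0.03416731]), 'joint_efforts': array([-2.64644383e-03, -5.84163308e+01,  2.93749040e+01,  7.01551795e+00,
        1.01687617e-02, -4.62517312e-05]), 'tool_pos': array([186.92765034, 648.13351061, 225.70918487]), 'eef_rot': array([ 1.79913401e+02, -7.58648222e-03, -1.60925180e+01]), 'contact_force': array([ 0.94637719, -0.00451475,  0.07243386]), 'moment': array([-0.03380668, -0.00971416, -0.05113477]), 'grasp_force': 0.0, 'opening': 87.44226538953193}
```

View pics/scene0.png

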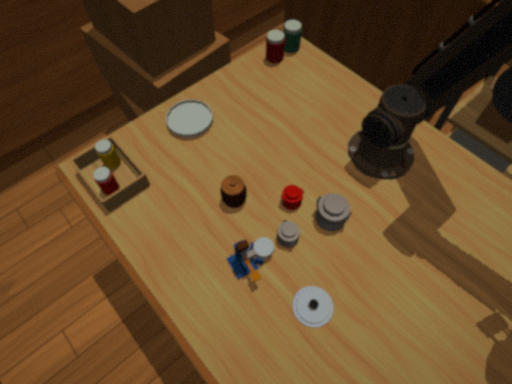

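View pics/top0.png

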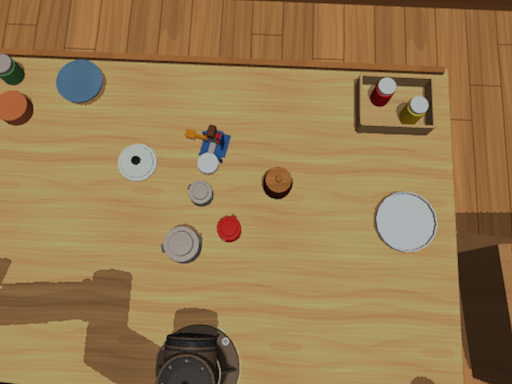

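The scene view shows the small grey tin (288,233), the large grey tin (332,211), the red tin (292,196), and the stand with grip, cup and tab at (241,247), (263,248), (255,275). In the top view these are small grey (200,193), large grey (182,243), red (229,228), with the stand at (213,145). The small grey tin fits: it isn't red, and it is the smaller of the other two. I'll confirm that in a crop.

Run:
```python
import cv2,numpy as np
s=cv2.imread("pics/scene0.png");t=cv2.imread("pics/top0.png")
a=cv2.resize(s[175:295,210:360],None,fx=4,fy=4,interpolation=2)[:, :400]
a=cv2.resize(s[210:300,222:302],None,fx=5,fy=5,interpolation=2)   # 400x450
b=cv2.resize(t[118:208,170:250],None,fx=5,fy=5,interpolation=2)
cv2.imwrite("pics/crop0.png",np.hstack([a,b]))
```

```text
(no output)
```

View pics/crop0.png

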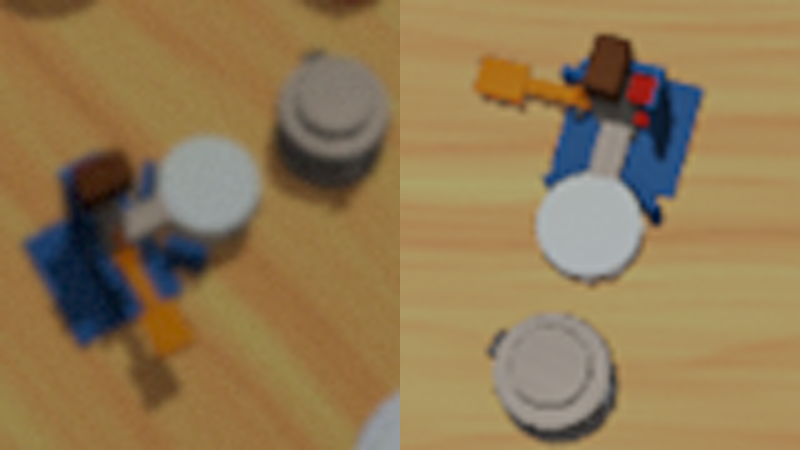

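The crop confirms the small grey tin with a raised crown and clip latches, at scene (289,230) and top (200,191). Also seen: the cup top at top (208,163) / scene (264,247), the tab plate at top (190,134) / scene (256,276), and the brown grip at top (212,131).

```bash
cat > h.py <<'E'
import numpy as np,cv2
def ray(c,p):
    T=np.array(c["camera_from_world"]);R=T[:3,:3];d=R.T@np.linalg.solve(c["K"],[p[0],p[1],1.]);return -R.T@T[:3,3],d/np.linalg.norm(d)
def plane(c,p,z):
    o,d=ray(c,p);return o+d*(z-o[2])/d[2]
def tri(c1,p1,c2,p2):
    o1,d1=ray(c1,p1);o2,d2=ray(c2,p2)
    s=np.linalg.lstsq(np.c_[d1,-d2],o2-o1,rcond=None)[0];a,b=o1+s[0]*d1,o2+s[1]*d2
    return (a+b)/2,np.linalg.norm(a-b)
def proj(c,P):
    T=np.array(c["camera_from_world"]);q=np.array(c["K"])@(T[:3,:3]@P+T[:3,3]);return q[:2]/q[2]
def blob(img,lo,hi,box):
    x0,y0,x1,y1=box;m=cv2.inRange(cv2.cvtColor(img[y0:y1,x0:x1],cv2.COLOR_BGR2HSV),np.array(lo),np.array(hi))
    k=max(cv2.findContours(m,0,1)[0],key=cv2.contourArea);M=cv2.moments(k);return np.array([M["m10"]/M["m00"]+x0,M["m01"]/M["m00"]+y0]),M["m00"],m
E
python3 - <<'E'
from h import *
s=np.load("scene0.npz");t=np.load("top0.npz");np.set_printoptions(precision=1,suppress=True)
for n,ps,pt in [("cup",(263.8,247.4),(207.8,163)),("tin",(289,230.4),(199.6,191.2)),("tab",(255.6,275.6),(190.4,134)),("grip",(242.5,243),(212,130.5))]:
    print(n,tri(s,ps,t,pt))
print("cup@50",plane(s,(263.8,247.4),50),plane(t,(207.8,163),50))
print("tin67",plane(s,(289,230.4),67),plane(t,(199.6,191.2),67))
print("tab65",plane(s,(255.6,275.6),65),plane(t,(190.4,134),65))
for nm,c,lo,hi,box in [("cup s",s,(0,0,150),(180,60,255),(250,236,276,262)),("cup t",t,(0,0,170),(180,60,255),(194,150,222,176)),
   ("tab s",s,(8,180,120),(22,255,255),(235,255,270,295)),("tab t",t,(8,180,120),(22,255,255),(180,125,203,145)),
   ("tin s",s,(0,0,60),(180,75,255),(276,218,302,250)),("tin t",t,(0,0,60),(180,75,255),(185,178,216,208)),
   ("red t",t,(0,180,100),(4,255,255),(205,125,230,148)),("grip t",t,(0,60,10),(20,255,95),(200,120,225,142)),("grip s",s,(0,60,10),(20,255,95),(230,236,252,256))]:
    b=blob(c["img"],lo,hi,box);print(nm,b[0],b[1])
E
```

```text
cup (array([583.7,   5.8,  39.3]), np.float64(4.401541587105767))
tin (array([492.3,  22. ,  58.9]), np.float64(3.4982997947328403))
tab (array([666.1,  61.5,  59.4]), np.float64(4.164463655144357))
grip (array([649.9, -11.4, 146.6]), np.float64(3.8401536033185586))
cup@50 [585.5  10.8  50. ] [582.1   2.9  50. ]
tin67 [494.3  25.8  67. ] [491.6  19.6  67. ]
tab65 [666.1  64.6  65. ] [665.5  59.   65. ]
cup s [263.6 245.6] 233.5
cup t [207.2 162.4] 272.0
tab s [253.8 273.5] 84.0
tab t [192.  134.1] 77.5
tin s [288.2 231.5] 331.5
tin t [200.2 192.5] 449.5
red t [217.6 135.5] 13.5
grip t [211.2 131.7] 85.0
grip s [242.3 245.5] 78.5
```

```bash
cat >> h.py <<'E'
def frame():
    import json;f=json.load(open("frame.json"));a=np.radians(f["yaw"]);return np.array(f["o"]),f["yaw"],np.array([np.cos(a),np.sin(a)]),np.array([-np.sin(a),np.cos(a)])
def W(x,y,z):
    o,_,ex,ey=frame();return [*(o+x*ex+y*ey),z]
E
python3 - <<'E'
from h import *;import json
from bench import *
s=np.load("scene0.npz");t=np.load("top0.npz");np.set_printoptions(precision=1,suppress=True)
P={}
for n,ps,pt,z in [("cup",(263.4,246.8),(207.4,162.6),48),("tin",(288.6,230),(199.2,190.8),67),("tab",(255.2,275.2),(190,133.6),65),("bigtin",(333,206),(181,242.5),90),("pan",(313,306),(137,161),5),("jar",(233,184),(278,178),110),]:
    a,b=plane(s,ps,z),plane(t,pt,z);P[n]=(a+b)[:2]/2;print(n,tri(s,ps,t,pt),a[:2],b[:2],P[n])
d=P["tab"]-P["cup"];yaw=np.degrees(np.arctan2(d[1],d[0])-np.arctan2(72,70));print(np.linalg.norm(d),yaw)
json.dump(dict(o=P["cup"].tolist(),yaw=yaw),open("frame.json","w"))
o,_,ex,ey=frame();q=P["tin"]-o;print("tin local",q@ex,q@ey);q=P["bigtin"]-o;print("big local",q@ex,q@ey,"grip",W(70,0,131))
for nm,p,r in [("grip",W(70,0,124),[180,0,yaw]),("griphi",W(70,0,200),[180,0,yaw]),("tab",W(70,75,60),[180,0,yaw+90]),("tab-",W(70,75,60),[180,0,yaw-90])]+[(f"push{k}{x}",W(x,0,12),[180,-k,yaw]) for k in(0,20,30,40) for x in(-150,-45)]:
    j=kinematics.inverse_kinematics(p,r);print(nm,j)
E
```

```text
cup (array([584.1,   5.8,  44.2]), np.float64(2.4624097809278283)) [584.5   8. ] [583.8   4.4] [584.2   6.2]
tin (array([493.2,  22.1,  62.7]), np.float64(1.6738443893108383)) [494.3  24. ] [492.8  20.9] [493.5  22.5]
tab (array([666.5,  61.5,  63.3]), np.float64(2.4463220580450926)) [666.2  63. ] [666.7  60.3] [666.4  61.6]
bigtin (array([338.6,  60.9,  83.2]), np.float64(2.000170604809877)) [341.5  63.5] [338.4  59. ] [340.   61.3]
pan (array([589.3, 227.5,   6.8]), np.float64(5.14781081947936)) [587.4 229.5] [591.2 225.8] [589.3 227.7]
jar (array([ 530.5, -203.1,  103.2]), np.float64(5.245229875393652)) [ 531.4 -197.4] [ 530.5 -204.9] [ 531.  -201.1]
99.19232953261348 -11.833125821879902
tin local -92.03040122133338 -2.6668831368136803
big local -250.27906724406077 3.82477600145024 grip [np.float64(652.6755409523761), np.float64(-8.159040703844486), 131]
grip [ 16.4  22.9  -9.9   0.  -57.2  61.8]
griphi [ 16.4  19.4  -4.5   0.  -66.1  61.8]
tab [ 22.2  28.1 -10.9   0.  -51.  146. ]
tab- [ 22.2  28.1 -10.9   0.  -51.  -34. ]
push0-150 [ 30.7  14.2 -43.6   0.  -32.3  47.4]
push0-45 [ 22.4  21.7 -30.7   0.  -37.5  55.7]
push20-150 None
push20-45 None
push30-150 None
push30-45 None
push40-150 None
push40-45 [ -24.1   19.4  -57.5 -162.7  -27.4  -96. ]
```

Run:
```python
from h import *
from scipy.spatial.transform import Rotation as R
from bench import *
o,yaw,ex,ey=frame();np.set_printoptions(precision=0,suppress=True,linewidth=150)
ok=[]
for th in(15,20,25,30,35,40,50):
  for az in range(-75,76,15):
    for sp in range(-90,91,30):
      r=R.from_euler("z",yaw+az,degrees=True)*R.from_euler("y",-th,degrees=True)*R.from_euler("x",180,degrees=True)*R.from_euler("z",sp,degrees=True)
      e=r.as_euler("xyz",degrees=True)
      j=[kinematics.inverse_kinematics(W(x,0,14),e) for x in(-47,-80)]
      if j[0] is None: continue
      # body-box clearance from the cup cylinder
      g=np.stack(np.meshgrid(np.linspace(-39,39,9),np.linspace(-96.5,96.5,19),-np.linspace(66,200,14)),-1).reshape(-1,3)
      p=r.apply(g)+W(-47,0,14);q=p[:,:2]-o;m=p[:,2]<112
      cl=np.linalg.norm(q[m],axis=1).min()-32 if m.any() else 99
      ok.append((cl,th,az,sp,j[0],j[1],p[:,2].min()))
ok.sort(key=lambda a:-a[0]);print(len(ok))
for a in ok[:12]:print(a)
print([a[:4] for a in ok if a[4][0]>0][:12])
```

```text
303
(np.float64(38.903400730689285), 50, 15, 0, array([ -35.,   28.,  -56., -138.,  -45.,  -96.]), None, np.float64(26.548248957671458))
(np.float64(35.123135823312296), 50, 15, 30, array([ -35.,   28.,  -56., -138.,  -45., -126.]), None, np.float64(-6.410806119767685))
(np.float64(34.601268257433716), 50, 30, 30, array([ -29.,   23.,  -42., -109.,  -37., -152.]), array([ -33.,   23.,  -46., -110.,  -39., -146.]), np.float64(-6.410806119767692))
(np.float64(34.225319139340186), 50, 30, 0, array([ -29.,   23.,  -42., -109.,  -37., -122.]), array([ -33.,   23.,  -46., -110.,  -39., -116.]), np.float64(26.54824895767144))
(np.float64(30.993465891006473), 50, 45, 30, array([ -25.,   23.,  -34.,  -89.,  -41., -165.]), array([ -27.,   23.,  -37.,  -90.,  -42., -161.]), np.float64(-6.410806119767692))
(np.float64(27.548248957671348), 40, 0, 0, array([ -24.,   19.,  -58., -162.,  -27.,  -96.]), None, np.float64(39.49021646807752))
(np.float64(26.733934299723956), 50, 45, 0, array([ -25.,   23.,  -34.,  -89.,  -41., -135.]), array([ -27.,   23.,  -37.,  -90.,  -42., -131.]), np.float64(26.548
[... 657 characters left out ...]
521), 40, 30, 30, array([ -5.,  15., -35., -80., -15., 158.]), array([ -7.,  13., -38., -84., -16., 164.]), np.float64(11.834285508646685))
[(np.float64(24.479828310755124), 50, -60, -30), (np.float64(17.038949538434778), 50, -60, 0), (np.float64(15.77718118614552), 35, 30, 30), (np.float64(15.461751046751537), 50, -75, -30), (np.float64(14.657610993201942), 35, 30, 0), (np.float64(14.277890330035191), 50, -60, -60), (np.float64(13.317160990619364), 40, -60, -30), (np.float64(10.260171277790256), 50, -75, -60), (np.float64(7.806244460265425), 35, -60, -30), (np.float64(7.451754212624252), 30, 45, 30), (np.float64(5.738250120278678), 50, -75, 0), (np.float64(4.786963794865578), 40, -75, -30)]
```

```bash
cat >> h.py <<'E'
def st(tag=""):
    from bench import monitor;o=monitor.get_obs()
    print(tag,"t%.2f"%o["t"],"p",np.round(o["tool_pos"],1),"F",np.round(o["contact_force"],1),"op %.1f gf %.1f"%(o["opening"],o["grasp_force"]));return o
E
python3 - <<'E'
from h import *;from bench import *
o,yaw,ex,ey=frame();E=[180,0,yaw]
manip.move_to(W(70,0,230),E);st()
manip.servo_line(W(70,0,124),v=120);manip.dwell(.2);a=st()
for n in("scene","top"):
    c=read_camera(n);cv2.imwrite(f"pics/{n}1.png",c["img"])
s=cv2.imread("pics/scene1.png");t=cv2.imread("pics/top1.png")
cv2.imwrite("pics/crop1.png",np.hstack([cv2.resize(q[y:y+90,x:x+80],None,fx=5,fy=5,interpolation=2) for q,x,y in((s,215,205),(t,175,95))]))
E
```

```text
t2.93 p [652.7  -7.3 230. ] F [-0.1 -0.9 -0.5] op 87.7 gf 0.0
 t4.17 p [653.1  -8.1 124.8] F [ 0.1 -1.1  0. ] op 87.6 gf 0.0
```

View pics/crop1.png

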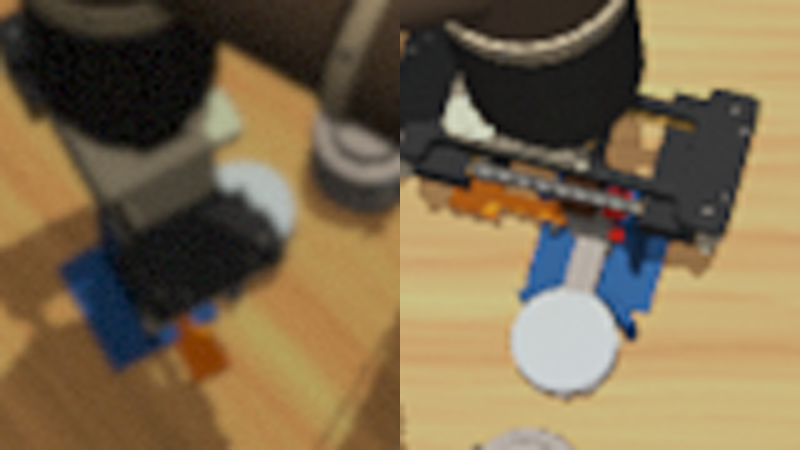

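The fingers straddle the grip block: it lies at about (585,190) in the top half of the crop, midway between the fingers. Nothing is touching, so I'll clamp gently and zero the side force.

Run:
```python
from h import *;from bench import *
o,yaw,ex,ey=frame()
clamp(8);manip.dwell(.1);a=st("clamp");f=a["contact_force"][:2]
print("local F",f@ex,f@ey)
for k in range(2):
    a=monitor.get_obs();f=(a["contact_force"][:2]-[0.1,-1.1])@ey;p=a["tool_pos"]
    if abs(f)<2:break
    q=p.copy();q[:2]+=ey*np.clip(f*.3,-2,2);manip.servo_line(q,v=20);a=st("adj");f=a["contact_force"][:2];print(f@ex,f@ey)
```

```text
clamp t5.41 p [652.6  -8.5 124. ] F [-0.2 -2.4  0.4] op 21.9 gf 8.0
local F 0.3324200528596976 -2.4247302498221273
```

Run:
```python
from h import *;from bench import *
clamp(35);a=st("clamp");p=a["tool_pos"].copy();z0=p[2];b=a["contact_force"][2];log=[]
z=z0
while z<z0+66:
    z+=2 if z<z0+34 else .5
    manip.servo_line([p[0],p[1],z],v=25);a=monitor.get_obs();F=a["contact_force"][2]-b
    log.append((round(z-z0,1),round(a["tool_pos"][2]-z0,1),round(F,1)))
    if F<-11: break
print(log);st()
```

```text
clamp t5.62 p [652.6  -8.5 124. ] F [-0.6 -4.7  0.1] op 21.6 gf 35.0
[(np.float64(2.0), np.float64(1.6), np.float64(-5.8)), (np.float64(4.0), np.float64(3.7), np.float64(-7.0)), (np.float64(6.0), np.float64(5.9), np.float64(-6.4)), (np.float64(8.0), np.float64(8.0), np.float64(-6.8)), (np.float64(10.0), np.float64(10.0), np.float64(-4.8)), (np.float64(12.0), np.float64(12.0), np.float64(-5.2)), (np.float64(14.0), np.float64(14.1), np.float64(-4.7)), (np.float64(16.0), np.float64(16.2), np.float64(-5.4)), (np.float64(18.0), np.float64(18.0), np.float64(-5.1)), (np.float64(20.0), np.float64(20.0), np.float64(-5.2)), (np.float64(22.0), np.float64(22.0), np.float64(-5.7)), (np.float64(24.0), np.float64(24.0), np.float64(-5.5)), (np.float64(26.0), np.float64(26.0), np.float64(-6.1)), (np.float64(28.0), np.float64(28.0), np.float64(-5.7)), (np.float64(30.0), np.float64(30.2), np.float64(-5.0)), (np.float64(32.0), np.float64(32.2), np.float64(-4.1)), (np.float64(34.0), np.float64(34.1), np.float64(-4.1)), (np.float64(34.5), np.float64(34.5), np.float64(-5.3)), (np.float64(35.0), np.float64(
[... 1186 characters left out ...]
float64(-6.7)), (np.float64(46.0), np.float64(46.1), np.float64(-5.2)), (np.float64(46.5), np.float64(46.6), np.float64(-5.9)), (np.float64(47.0), np.float64(47.1), np.float64(-4.9)), (np.float64(47.5), np.float64(47.5), np.float64(-6.1)), (np.float64(48.0), np.float64(48.1), np.float64(-5.1)), (np.float64(48.5), np.float64(48.6), np.float64(-4.3)), (np.float64(49.0), np.float64(49.0), np.float64(-5.7)), (np.float64(49.5), np.float64(49.5), np.float64(-5.9)), (np.float64(50.0), np.float64(49.9), np.float64(-6.0)), (np.float64(50.5), np.float64(50.3), np.float64(-9.4)), (np.float64(51.0), np.float64(50.6), np.float64(-11.4))]
 t18.38 p [652.5  -8.5 174.6] F [  2.   -4.3 -11.3] op 21.8 gf 35.0
```

The end stop was felt at about +50.2 mm, with a force of about 5 N on it. Now I'll lower the rail onto the pawl until it carries the weight, then release.

Run:
```python
from h import *;from bench import *
a=monitor.get_obs();p=a["tool_pos"].copy();z0=124.0;z=z0+50.0;log=[]
while z>z0+46.5:
    manip.servo_line([p[0],p[1],z],v=20);manip.dwell(.05);a=monitor.get_obs();F=a["contact_force"][2]-.1
    log.append((round(z-z0,1),round(float(a["tool_pos"][2]-z0),1),round(float(F),1)))
    if F>-.5: break
    z-=.5
print(log)
gripper_open();st("open")
manip.servo_line([p[0],p[1],240],v=200);st()
for n in("scene","top"):
    c=read_camera(n);cv2.imwrite(f"pics/{n}2.png",c["img"]);np.savez(f"{n}2.npz",**c)
s=cv2.imread("pics/scene2.png");t=cv2.imread("pics/top2.png")
cv2.imwrite("pics/crop2.png",np.hstack([cv2.resize(q[y:y+110,x:x+100],None,fx=4,fy=4,interpolation=2) for q,x,y in((s,215,185),(t,165,105))]))
```

```text
[(50.0, 50.1, -8.5), (49.5, 49.8, -5.1), (49.0, 49.1, -5.1), (48.5, 48.5, -4.5), (48.0, 48.1, -3.4), (47.5, 48.0, 1.3)]
open t21.35 p [652.5  -8.5 171.5] F [-0.1  0.3  0.4] op 87.5 gf 0.0
 t21.84 p [652.7  -8.4 240.9] F [-0.7  0.6 -0.9] op 87.5 gf 0.0
```

View pics/crop2.png

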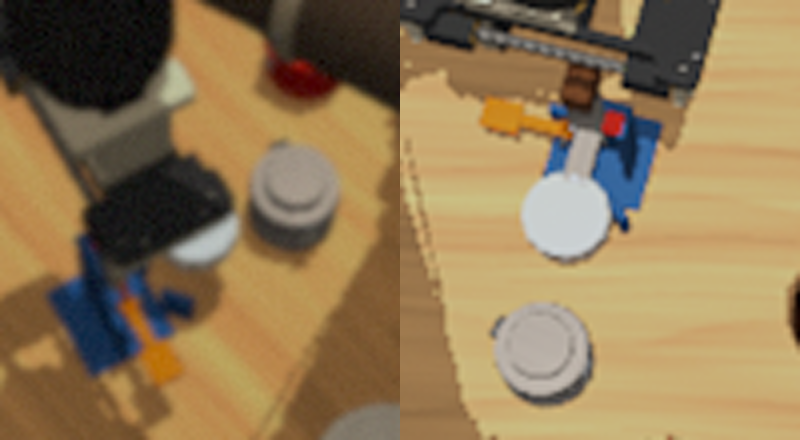

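The rail stays up in its notch. In the crop the cup is at (567,215) and the tin is unmoved at (540,350). Next is the low push with the fingers shut: stage 1 with the tool upright, stopping short of the cup.

Run:
```python
from h import *;from bench import *
o,yaw,ex,ey=frame();E=[180,0,yaw]
t=np.load("top2.npz");s=np.load("scene2.npz");print([(z,plane(t,(206.3,158.4),z)[:2].round(1)) for z in(90,95,100,105)])
clamp(10);x0=-147
manip.servo_line(W(x0,-3,240),v=250);manip.servo_line(W(x0,-3,60),v=200);manip.servo_line(W(x0,-3,12),v=80);manip.dwell(.1)
a=st("down");b=a["contact_force"].copy()
x=x0
while x<-80:
    x=min(x+(4 if x<-132 else 10),-80);manip.servo_line(W(x,-3*(x+45)/(-100),12),v=30)
    a=monitor.get_obs();f=a["contact_force"]-b;print(x,"%.2f"%a["t"],"fx %.1f fy %.1f fz %.1f"%(f[:2]@ex,f[:2]@ey,f[2]))
    if f[:2]@ex<-12:break
manip.servo_line(W(x-6,-3,12),v=60)
c=read_camera("top");np.savez("top3.npz",**c);cv2.imwrite("pics/top3.png",c["img"]);c=read_camera("scene");np.savez("scene3.npz",**c)
cv2.imwrite("pics/crop3.png",np.hstack([cv2.resize(q[y:y+110,x:x+100],None,fx=4,fy=4,interpolation=2) for q,x,y in((c["img"],225,175),(cv2.imread("pics/top3.png"),160,110))]))
```

```text
[(90, array([584.9,   4. ])), (95, array([583.5,   3.5])), (100, array([582.1,   2.9])), (105, array([580.6,   2.4]))]
down t26.28 p [440.2  33.6  12.6] F [1.  0.2 0.7] op 0.4 gf 0.0
-143 26.57 fx -1.0 fy -0.0 fz -0.9
-139 26.85 fx -0.9 fy 0.0 fz -0.9
-135 27.13 fx -2.7 fy -1.0 fz 0.6
-131 27.42 fx -1.8 fy -2.1 fz -1.2
-121 27.90 fx -1.4 fy 0.1 fz 0.2
-111 28.38 fx -2.1 fy -2.0 fz 0.0
-101 28.87 fx 0.1 fy 0.3 fz -0.8
-91 29.35 fx -1.8 fy -1.0 fz -0.6
-81 29.83 fx -0.2 fy -0.7 fz -1.2
-80 30.08 fx -3.4 fy -0.5 fz 0.3
```

View pics/crop3.png

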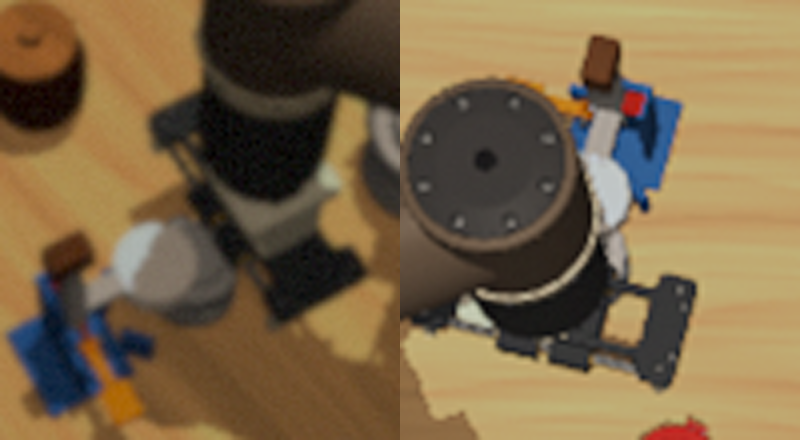

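```bash
cat >> h.py <<'E'
def tilt(th,az,sp=0):
    from scipy.spatial.transform import Rotation as R
    q=R.from_euler("z",frame()[1]+az,degrees=True)*R.from_euler("y",-th,degrees=True)*R.from_euler("x",180,degrees=True)*R.from_euler("z",sp,degrees=True)
    return q,q.as_euler("xyz",degrees=True)
E
python3 - <<'E'
from h import *;from bench import *
np.set_printoptions(precision=1,suppress=True)
o,yaw,ex,ey=frame()
t=np.load("top0.npz");red=plane(t,(229,227),50)[:2]-o;print("red",red@ex,red@ey)
obs={"cup":((0,0),32,112),"red":((red@ex,red@ey),33,70),"big":((-250,4),56,95)}
g=np.stack(np.meshgrid(np.linspace(-39,39,11),np.linspace(-96.5,96.5,25),-np.linspace(66,220,20)),-1).reshape(-1,3)
for th,az in((35,30),(35,20),(30,30),(35,40),(40,30)):
  q,e=tilt(th,az)
  a=np.radians(az);off=-21*np.array([np.sin(a),-np.cos(a)])-9.5*np.cos(np.radians(th))*np.array([np.cos(a),np.sin(a)])
  for A,z in((-90,75),(-90,10),(-70,10),(-35,10)):
    c=np.array([A,0])+off;P=W(*c,z);j=kinematics.inverse_kinematics(P,e);p=q.apply(g)+P
    loc=np.c_[(p[:,:2]-o)@ex,(p[:,:2]-o)@ey]
    d={k:(np.linalg.norm(loc[p[:,2]<h]-v,axis=1).min()-r).round(0) if (p[:,2]<h).any() else 99 for k,(v,r,h) in obs.items()}
    print(th,az,A,z,c,j,d,p[:,2].min().round(0))
E
```

```text
red -171.3292688151177 -114.20380078265725
35 30 -90 75 [-107.2   14.3] None {'cup': np.float64(117.0), 'red': 99, 'big': 99} 107.0
35 30 -90 10 [-107.2   14.3] None {'cup': np.float64(60.0), 'red': np.float64(-2.0), 'big': np.float64(-34.0)} 42.0
35 30 -70 10 [-87.2  14.3] [ 17.2  12.5 -42.1 -53.   -0.7 143.8] {'cup': np.float64(42.0), 'red': np.float64(16.0), 'big': np.float64(-17.0)} 42.0
35 30 -35 10 [-52.2  14.3] [ 15.3  14.7 -38.9 -50.4  -2.2 142.7] {'cup': np.float64(12.0), 'red': np.float64(46.0), 'big': np.float64(13.0)} 42.0
35 20 -90 75 [-104.5   17.1] None {'cup': np.float64(124.0), 'red': 99, 'big': 99} 107.0
35 20 -90 10 [-104.5   17.1] None {'cup': np.float64(66.0), 'red': np.float64(-13.0), 'big': np.float64(-22.0)} 42.0
35 20 -70 10 [-84.5  17.1] None {'cup': np.float64(48.0), 'red': np.float64(5.0), 'big': np.float64(-3.0)} 42.0
35 20 -35 10 [-49.5  17.1] None {'cup': np.float64(15.0), 'red': np.float64(38.0), 'big': np.float64(30.0)} 42.0
30 30 -90 75 [-107.6   14.1] None {'cup': 99, 'red': 99, 'big': 99} 113.0
30 30 -90 10 [-107.6   14.1] None {'cup': np.float64(5
[... 695 characters left out ...]
)} 42.0
35 40 -35 10 [-54.5  11.1] [  3.9  15.3 -33.9 -59.6 -15.9 169. ] {'cup': np.float64(9.0), 'red': np.float64(49.0), 'big': np.float64(-3.0)} 42.0
40 30 -90 75 [-106.8   14.5] None {'cup': np.float64(114.0), 'red': 99, 'big': 99} 100.0
40 30 -90 10 [-106.8   14.5] [  -8.2   12.6  -40.8  -90.9  -16.6 -158.3] {'cup': np.float64(66.0), 'red': np.float64(-11.0), 'big': np.float64(-46.0)} 35.0
40 30 -70 10 [-86.8  14.5] [  -6.7   13.6  -38.6  -88.3  -15.7 -162.2] {'cup': np.float64(48.0), 'red': np.float64(6.0), 'big': np.float64(-29.0)} 35.0
40 30 -35 10 [-51.8  14.5] [  -4.3   15.5  -35.1  -83.4  -14.3 -169.2] {'cup': np.float64(18.0), 'red': np.float64(37.0), 'big': np.float64(2.0)} 35.0
```

Run:
```python
from h import *;from bench import *
np.set_printoptions(precision=1,suppress=True)
o,yaw,ex,ey=frame();s=np.load("scene3.npz");t=np.load("top2.npz")
print("cup tri",tri(s,(265.9,239.9),t,(206.3,158.4)))
g=np.stack(np.meshgrid(np.linspace(-39,39,27),np.linspace(-96.5,96.5,25),[-66.]),-1).reshape(-1,3)
for th in(8,12,16,20):
  for az in(-20,-10,0,10,20,30):
    q,e=tilt(th,az,az);js=[kinematics.inverse_kinematics(W(x,0,28),e) for x in(-85,-45)]
    if js[1] is None:continue
    p=q.apply(g)+W(-45,0,0);m=np.linalg.norm(p[:,:2]-o,axis=1)<35
    print(th,az,js[0] is not None,js[1],"z_tip>=cup top",-p[m,2].min() if m.any() else None)
```

```text
cup tri (array([580.4,   7.1,  95.8]), np.float64(9.351428175252257))
8 -20 True [ 26.9  17.3 -41.4  14.7 -27.9  38.5] z_tip>=cup top -67.72128782761212
8 -10 True [ 26.3  17.  -41.5  13.3 -26.8  40.2] z_tip>=cup top -68.04158205480182
8 0 True [ 25.7  16.7 -41.   11.  -26.3  42.8] z_tip>=cup top -68.28032765710502
8 10 True [ 24.9  16.7 -40.1   8.1 -26.3  46.2] z_tip>=cup top -68.04158205480182
8 20 True [ 24.   16.7 -38.7   4.8 -26.9  50. ] z_tip>=cup top -67.72128782761213
8 30 True [ 22.9  16.9 -37.1   1.4 -28.1  54.1] z_tip>=cup top -67.32917695355239
12 -20 True [ 27.4  15.9 -48.9  29.2 -21.5  23.9] z_tip>=cup top -69.24669560770886
12 -10 True [ 26.6  15.3 -49.5  28.2 -19.2  25.4] z_tip>=cup top -69.79574166329444
12 0 True [ 26.   15.  -49.   24.4 -17.9  29.4] z_tip>=cup top -70.17135730051068
12 10 True [ 25.5  15.  -47.2  18.  -18.   36. ] z_tip>=cup top -69.79574166329444
12 20 True [ 24.6  15.1 -44.3  10.2 -19.3  44.2] z_tip>=cup top -69.24669560770886
12 30 True [ 23.2  15.4 -41.    2.8 -21.7  52.5] z_tip>=cup top -68.58329715338424
16 -20 False [ 22.1  14.2 -57.6  57.  -15.4   1.2] z_tip>=cup top -71.21370361015425
16 20 False [ 22.4  13.4 -54.3  30.1  -7.8  26.4] z_tip>=cup top -71.21370361015427
16 30 True [ 23.4  14.2 -45.5   5.8 -14.4  49.4] z_tip>=cup top -70.21237549194143
```

Run:
```python
from h import *;from bench import *
o,yaw,ex,ey=frame();Z=34
manip.servo_line(W(-86,-1,Z),v=60);manip.dwell(.2);a=st();b=a["contact_force"].copy()
x=-86;log=[]
while x<-38:
    x+=3 if x<-53 else (1 if x<-48 else .4);manip.servo_line(W(x,min(0,(x+45)*.03),Z),v=20)
    a=monitor.get_obs();f=a["contact_force"]-b;fx=f[:2]@ex;log.append("%.1f:%.1f/%.1f/%.1f"%(x,fx,f[:2]@ey,f[2]))
    if fx<-8: break
print(" ".join(log));st()
c=read_camera("top");np.savez("top4.npz",**c);d=read_camera("scene");np.savez("scene4.npz",**d)
cv2.imwrite("pics/crop4.png",np.hstack([cv2.resize(q[y:y+110,x:x+100],None,fx=4,fy=4,interpolation=2) for q,x,y in((d["img"],225,185),(c["img"],160,110))]))
```

```text
t31.16 p [499.5  22.7  33.7] F [0.7 0.2 0.2] op 0.6 gf 0.0
-83.0:-0.7/0.2/0.1 -80.0:-0.7/-0.6/0.3 -77.0:-4.2/-1.1/2.5 -74.0:-3.3/-0.5/-0.1 -71.0:-2.0/-1.1/-1.6 -68.0:-1.7/-0.9/-0.4 -65.0:-2.5/-1.1/-0.7 -62.0:-2.4/-0.5/-1.0 -59.0:-1.3/-0.6/-0.7 -56.0:-1.7/-1.2/-1.1 -53.0:-1.8/-1.5/-1.4 -52.0:-3.0/0.4/-0.2 -51.0:-2.0/-0.5/-0.7 -50.0:-2.4/-0.7/-0.8 -49.0:-3.4/-1.1/-1.1 -48.0:-3.6/-0.5/-1.0 -47.6:-2.8/-0.8/0.3 -47.2:-3.1/-1.8/0.2 -46.8:-2.8/-1.0/-0.7 -46.4:-3.3/-0.6/-0.7 -46.0:-3.4/-0.1/-0.4 -45.6:-2.7/-0.6/0.6 -45.2:-2.8/-0.4/0.3 -44.8:-2.8/-0.1/-0.4 -44.4:-4.2/-0.5/0.5 -44.0:-6.1/-1.1/1.4 -43.6:-7.5/-0.4/2.4 -43.2:-9.3/-0.7/4.0
 t38.71 p [540.6  14.9  33.9] F [-8.6  1.5  4.2] op 0.4 gf 4.0
```

View pics/crop4.png

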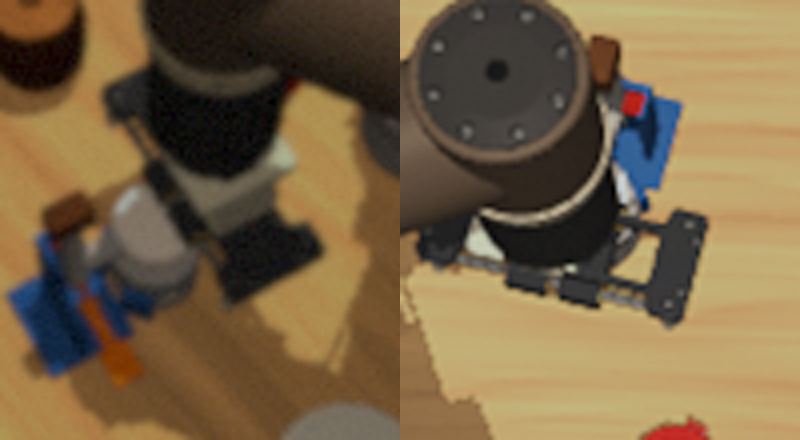

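Firm contact on the pads at tool x = -44.6, where the geometry puts a seated tin. I'll back off, go to the tab side, and check the seating before pressing.

Run:
```python
from h import *;from bench import *
o,yaw,ex,ey=frame()
manip.servo_line(W(-48,0,34),v=30);manip.servo_line(W(-100,0,34),v=120);st("back")
manip.servo_line(W(-100,0,200),v=250)
manip.move_to(W(75,170,200),[180,0,yaw-90]);st()
c=read_camera("top");np.savez("top5.npz",**c);d=read_camera("scene");np.savez("scene5.npz",**d)
cv2.imwrite("pics/crop5.png",np.hstack([cv2.resize(q[y:y+90,x:x+80],None,fx=5,fy=5,interpolation=2) for q,x,y in((d["img"],225,200),(c["img"],170,110))]))
```

```text
back t39.70 p [487.2  27.1  34.4] F [-0.6  0.1  0. ] op 0.2 gf 0.0
 t41.95 p [692.  156.9 199.3] F [0.3 0.1 0.1] op 0.1 gf 0.0
```

View pics/crop5.png

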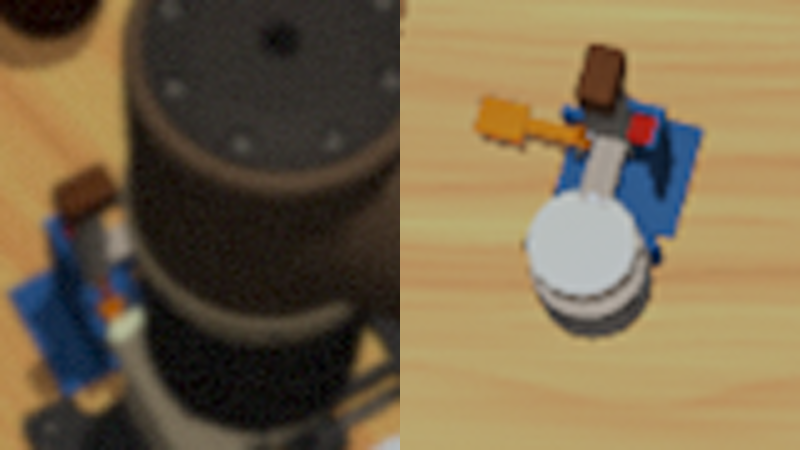

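Run:
```python
from h import *
t=np.load("top5.npz");a=np.linspace(0,2*np.pi,73)
for tx in(0,-4):
  for z in(0,55):
    p=np.array([(proj(t,np.array(W(tx+35*np.cos(k),35*np.sin(k),z)))-[170,110]+.5)*5-.5 for k in a]);print(tx,z,"x",p[:,0].min()+400,p[:,0].max()+400,"y",p[:,1].min(),p[:,1].max())
p=np.array([(proj(t,np.array(W(32*np.cos(k),32*np.sin(k),96)))-[170,110]+.5)*5-.5 for k in a]);print("cup x",p[:,0].min()+400,p[:,0].max()+400,"y",p[:,1].min(),p[:,1].max())
```

```text
0 0 x 536.2040551620184 649.6926166431946 y 230.5856527628131 340.2291626323978
0 55 x 526.1402285513306 643.8951188199661 y 204.74745676582825 318.2530129983553
-4 0 x 534.4449110046819 647.9996285605687 y 236.59704648460615 346.3667513979693
-4 55 x 524.3089208202238 642.1350361355953 y 210.96820621083222 324.6093137393748
cup x 523.3260664732647 634.0917284530846 y 189.13718134567017 295.7107898157449
```

The tin's outline matches the seated prediction: bottom edge y 337 against 340, sides 531–651 against 526–650. The rail is still up. Now the tab.

Run:
```python
from h import *;from bench import *
o,yaw,ex,ey=frame()
manip.servo_line(W(70,78,200),v=200);manip.servo_line(W(70,78,72),v=150);manip.dwell(.15);a=st();b=a["contact_force"][2]
z=72;log=[];zc=None
while z>50:
    z-=1;manip.servo_line(W(70,78,z),v=20);a=monitor.get_obs();F=a["contact_force"][2]-b;log.append("%.0f:%.1f"%(z,F))
    if zc is None and F>1.2 : zc=z+.5
    if F>7 or z<=52.7: break
print(" ".join(log),"contact",zc);st()
def roi(n):
    c=read_camera(n)["img"];return c
A={n:roi(n) for n in("top","scene")}
for k in range(5):
    manip.dwell(.5);B={n:roi(n) for n in A}
    d={n:cv2.absdiff(cv2.GaussianBlur(A[n],(3,3),0),cv2.GaussianBlur(B[n],(3,3),0)).max(2) for n in A}
    print("%.2f"%monitor.get_obs()["t"],{n:(int((d[n][110:300,150:320]>25).sum())) for n in d});A=B
for n in A: cv2.imwrite(f"pics/{n}6.png",A[n])
cv2.imwrite("pics/crop6.png",np.hstack([cv2.resize(q[y:y+110,x:x+100],None,fx=4,fy=4,interpolation=2) for q,x,y in((A["scene"],215,195),(A["top"],160,100))]))
st()
```

```text
t43.81 p [669.3  68.4  73.2] F [-0.3  0.1  0.4] op 0.3 gf 0.0
71:-0.7 70:-0.3 69:-0.5 68:-0.6 67:-0.4 66:-0.5 65:1.0 64:2.2 63:0.7 62:-1.0 61:0.1 60:0.6 59:0.7 58:0.5 57:1.0 56:0.4 55:0.7 54:-0.0 53:0.7 52:1.7 contact 64.5
 t48.81 p [668.7  68.2  52. ] F [ 0.9 -0.1  2.1] op 0.5 gf 0.7
49.51 {'top': 0, 'scene': 0}
50.11 {'top': 0, 'scene': 0}
50.71 {'top': 0, 'scene': 0}
51.31 {'top': 0, 'scene': 0}
51.91 {'top': 0, 'scene': 0}
 t51.91 p [668.7  68.2  52. ] F [ 0.6 -0.1  2. ] op 0.5 gf 0.7
```

View pics/crop6.png

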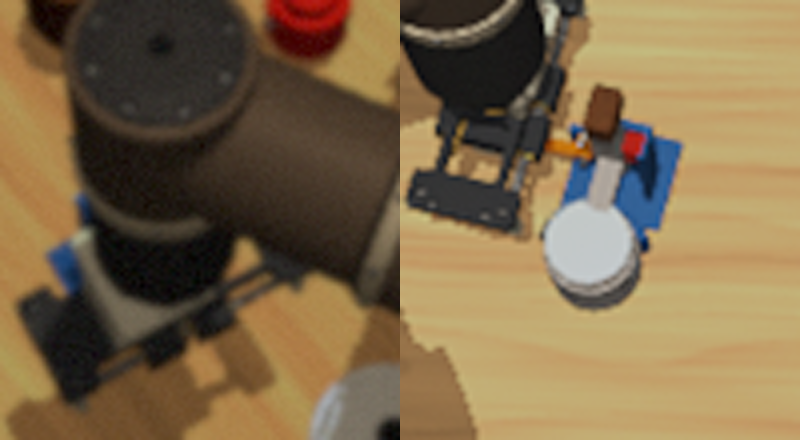

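Run:
```python
from h import *
o,_,ex,_=frame();t=np.load("top0.npz")
for n,im in(("low",t["img"]),("up",np.load("top5.npz")["img"]),("now",cv2.imread("pics/top6.png"))):
    b,a,m=blob(im,(80,0,150),(130,40,255),(193,140,222,178));k=max(cv2.findContours(m,0,1)[0],key=cv2.contourArea);(c,r)=cv2.minEnclosingCircle(k);print(n,b,a,c,r)
for L in(2,18,30,34,50):print(L,proj(t,np.array(W(0,0,45+L))))
```

```text
low [207.47486034 163.06579764] 268.5 (14.5, 22.5) 10.12432861328125
up [206.14736842 158.5502924 ] 285.0 (13.266233444213867, 18.006492614746094) 10.526171684265137
now [206.20591787 160.69323671] 276.0 (13.389570236206055, 19.579753875732422) 10.705161094665527
2 [206.84388791 162.55741665]
18 [206.36516931 161.11288954]
30 [205.99916895 160.00848827]
34 [205.87581339 159.63626447]
50 [205.37546162 158.12645956]
```

The cup's row of 160.69 interpolates to a lift of about 27–30. It has stopped moving, so it is resting on the tin. Now I'll release the tab slowly and withdraw.

Run:
```python
from h import *;from bench import *
o,yaw,ex,ey=frame()
manip.servo_line(W(70,78,70),v=25);st();manip.servo_line(W(70,78,200),v=200);manip.servo_line(W(75,200,220),v=200)
manip.dwell(.3);st();c=read_camera("top")["img"]
b,a,_=blob(c,(80,0,150),(130,40,255),(193,140,222,178));print(b,a)
cv2.imwrite("pics/crop7.png",cv2.resize(c[115:195,170:270],None,fx=7,fy=7,interpolation=2))
```

```text
t52.77 p [668.5  68.1  69.8] F [-0.7  0.5 -0.7] op 0.4 gf 0.0
 t54.64 p [698.6 185.6 220.2] F [-0.3 -0.3 -0.5] op 0.2 gf 0.0
[206.19339339 160.62042042] 277.5
```

View pics/crop7.png

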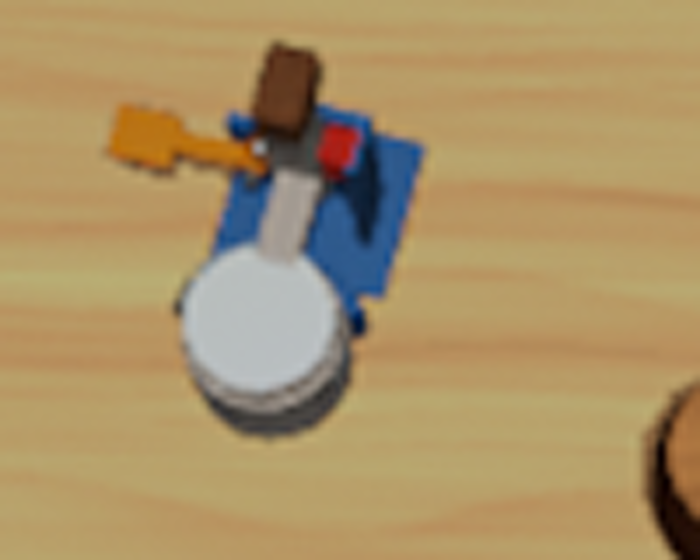

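The cup (260,320) sits over the tin with the crown hidden. The tab (145,135) has sprung back and the hand is clear, so I'll hand in.

```bash
python3 -c "
from bench import job;print(job.hand_in())"
```

```text
the job is handed in; nothing more can be done
None
```

The job is handed in, though the judge's verdict isn't shown: the rail was raised to its last notch, the tin pushed home, and the cup lowered to rest on its lid by about 55 s, with the tab released and the hand clear.

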